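Slide the microscope case home into its place on the bench

TASK

Slide the heavy, top-heavy microscope case into its free place in the row at the back of the bench, until its base stands square against the back rail between the two neighbours. Push only low on its plywood base, never on the cover or handle, so that it slides upright without tipping; do not lift it. Leave the neighbours and the small things where they stand, and take the hand away at the end.

Things in the scene. Friction and masses are not known exactly. Their poses are not given: they have to be found in the camera images.
- case: Microscope case. This is its plywood base: a solid board 140 mm deep (x) by 180 mm wide (y) by 60 mm high, sharp-edged, lying flat on the bench. Origin: centre of its underside; x points to the back rail when the case stands square, z up. With the cover the whole case weighs 1.9 to 2.5 kg and takes about 9 to 18 N to slide. Pushed towards the rail higher than about 95 mm above the bench it may tip over its far edge.
- case_cover: The hard grey cover latched onto the base, part of the case and fixed to it: 104 mm deep (x) by 144 mm wide (y), from 60 to 235 mm above the bench, so that the base sticks out 18 mm beyond it on all four sides (latches on the two ends stick out up to 8 mm from the cover). On top a black carrying handle, a bar along y, up to 274 mm above the bench. Origin: centre of the cover's underside, 60 mm above the case's origin, same axes. Not to be pushed.
- back_rail: Wooden rail screwed along the back of the bench, 1300 mm long (y), 45 mm high, 22 mm thick, parallel to the world's y. Origin: at bench height on its front face (towards the robot), in the middle of the free place; x points away from the robot, y left. The free place between the neighbours is about 222 mm wide (111 mm either side of the origin). When home the case's origin is 70 mm in front of the rail's origin.
- lamp_unit: White box-shaped lamp power unit with a black knob, 100 mm deep (x), 150 mm wide (y), 173 mm high, 2.6 kg, loose; stands in the row on one side of the free place (left or right), its back about 5 mm from the rail. Origin: centre of its underside. Not to be moved.
- storage_box: Brown cardboard archival storage box, 100 mm deep (x), 150 mm wide (y), 185 mm high, 2.6 kg, loose; stands in the row on the other side of the free place. Origin: centre of its underside. Not to be moved.
- brush_jar: White ceramic jar 76 mm across and 95 mm high with brushes up to 230 mm high, loose, beyond one of the neighbours. Origin: centre of its underside. Not to be moved.
- press_weight: Steel pressing weight with a knob, 60 mm across, 80 mm high, loose, beyond the other neighbour. Origin: centre of its underside. Not to be moved.

How it is judged:
At the end, for the whole second after the job is handed in: The case stands flat and still between its neighbours, its base within 7 mm of touching the back rail (origin less than 77 mm in front of the rail) and square to it within 3.4 degrees, its middle within 30 mm of the middle of the free place (x of case in the frame of back_rail above -0.077 m and y of case in the frame of back_rail between -0.03 and 0.03 m and angle between the x axis of case and the x axis of back_rail, either way round below 0.06 rad and angle between case's own z axis and vertical below 0.03 rad and height (world z) of case below 0.005 m and linear speed of case below 0.01 m/s).
It fails at once if the case tips by more than 7 degrees (angle between case's own z axis and vertical above 0.12 rad).
It fails at once if the case is lifted off the bench (height (world z) of case above 0.012 m).
It fails at once if the cover or handle is pushed with more than 5 N (contact force between any of the arm, the fingers and case_cover above 5 N).
It fails at once if a neighbour in the row (lamp unit or storage box) is moved more than 12 mm (distance of any of lamp_unit, storage_box from where it was at the start of the episode above 0.012 m).
It fails at once if the brush jar or the pressing weight is moved more than 12 mm (distance of any of brush_jar, press_weight from where it was at the start of the episode above 0.012 m).
It also fails if it takes over 61 s, if anything falls off the work surface, if the arm or the gripper's body presses on something with over 40 N, if the wrist force passes 120 N, or if a joint passes its speed limit or range.

ROBOT

A 6-joint arm with a two-finger parallel gripper is mounted at the origin on the work surface. World frame = base frame: x ahead of the robot, y to its left, z up, the work surface at z = 0. Lengths are in m, angles in rad, forces in N, time in s.
With the tool pointing down it reaches from about 0.3 to 0.875 m from the base axis. Payload 6.4 kg.
Tool frame: the origin (TCP) lies on the centre line of the jaws, within the pads' length; the fingertips stand 25 mm ahead of it and the grasp point (between the pads) lies 6 mm ahead of it (ctrl.tips_ahead is the z of the fingertips in the tool frame, in m); z points along the fingers, x is the direction in which the jaws open and shut, and the axes are right-handed (so a half turn about z gives the same grasp; the last joint's range is limited). The gripper opens to 85 mm and grips with 20 to 120 N. Pads are 22 mm wide; open, the fingers measure 114 mm over their backs; the gripper's body (76 mm by 85 mm) begins 54 mm behind the grasp point. The pads swing forward as they close: fully open they stand 13 mm farther back than shut.
Start: joints at [1.035, 0.181, 1.607, -0, 1.354, -0.206], TCP at [0.186, 0.544, 0.256] pointing down, gripper open.
Joint ranges: [-2.99, 2.99], [-0.89, 2.07], [0.3, 2.58], [-1.14, 4.28], [0, 2.63], [-3.12, 3.12]. Speed limits (rad/s): [2.57, 2.57, 3.01, 3.14, 3.14, 3.14].

INTERFACE

Orientations are given as a unit quaternion [w, x, y, z].
In Python, from bench import ctrl gives the robot as it stands.
- The arm moves only by the shell command python3 -m pendant 'ROWS'. ROWS is JSON, a list that holds one entry, the list of rows, each a list of 7 numbers: the shift along the tool's x, y, z in m, then the turn, a rotation vector about the tool's x, y, z in rad, then the closure, from -1 (fully open) to 1 (shut). A call has 1 to 10 rows; each row shifts and turns the commanded pose from where the row before left it, along the tool's axes as they then stand; what a row does not reach is not made up. A row lasts 1/10 s, in which the tool goes at most 50 mm and 8.59 degrees, less where a joint would pass 70% of its speed; a pose out of reach is approached as far as the arm can. A call with a gripper value outside its range is refused whole. The fingers move at their own pace and stop on an object; the grip force is fixed at half the most. Time passes only in rows, so rows that do not move let the fingers close. It gives the time, the measured TCP pose, the force and the opening at its end, in the units of the state.
- ctrl.get_obs(): the state, without advancing time (a new reading comes with each control period).
- ctrl.camera(name): name is "scene" or "top" or "wrist"; returns (picture, depth): 420x560x3 uint8, red, green, blue; 420x560 float32, m along the optical axis (not along the pixel's ray), 0 where there is no reading.
- ctrl.calibration(name): a dict with "fov_y" (degrees; the focal length in pixels is half the picture's height over the tangent of half this angle, whatever the lens; pixels are square), "cx", "cy" (the principal point, pixels), "D" ([k1, k2, p1, p2, k3] as OpenCV has them; the pictures are not rectified), "camera_from_world" (4x4, takes a point from world to camera coordinates). Camera axes: x right, y down, z forward; pixel columns grow to the right and rows downward; lengths in m; the calibration is good to about 2 mm. A picture is of the moment at which its call begins: read the wrist's pose just before it. calibration takes no time and is no camera call; for the wrist camera it gives the pose at the moment of the call.
- ctrl.hand_in(): hands the job in, once; it reports no verdict.
The state is a dict: "time_s": time; "q": joint angles; "dq": joint speeds; "joint_efforts": joint torques, N m; "eef_pos": TCP position; "eef_rot": TCP orientation; "wrist_force": force on the tool from outside, world axes, zero at the start; "torque": the same for the moment, N m; "opening": opening from 0.0 (shut) to 1.0 (fully open).
Only numpy, scipy, OpenCV 4.12 (cv2) and the standard library are available. Lean on these libraries where they do the work, as an engineer would, in place of code of your own. Each camera call takes 0.05 s, during which the arm holds its last target.

## Working session

There is one attempt and no reset: what is moved stays moved. The work goes in short steps, Python scripts to look and compute and a shell command to move; the robot and the scene stay as the last step left them, time stands still between calls to the robot, and variables do not carry over. Pictures are saved under pics/ and viewed, and the job is handed in when it is done.

```bash
ls; mkdir -p pics
python3 - <<'E'
from bench import ctrl
import cv2,numpy as np
o=ctrl.get_obs(); print(o)
print(ctrl.tips_ahead)
for n in ("scene","top"):
    p,d=ctrl.camera(n); cv2.imwrite(f"pics/{n}0.png",p[:,:,::-1]); np.savez(f"pics/{n}0.npz",p=p,d=d)
    c=ctrl.calibration(n); print(n,c)
E
```

```text
pics
{'time_s': 0.0, 'q': array([ 1.03471478e+00,  1.81542001e-01,  1.60803206e+00, -1.80058846e-05,
        1.35381098e+00, -2.06336649e-01]), 'dq': array([-3.90613932e-04, -5.61623158e-04,  1.22480209e-03,  6.02059546e-04,
        2.73081666e-05,  1.09842104e-04]), 'joint_efforts': array([-1.62450997e-03, -4.44858742e+01, -3.51339912e+01, -4.84224402e-04,
        9.03480104e-03,  1.58589643e-05]), 'eef_pos': array([0.18592017, 0.54355751, 0.25537196]), 'eef_rot': array([ 3.68717593e-04,  8.13571429e-01,  5.81464296e-01, -8.16875943e-04]), 'wrist_force': array([ 0.3428353 , -0.82928029, -0.2953646 ]), 'torque': array([-0.00741296, -0.04361775, -0.03338852]), 'opening': 1.0014073819583929}
0.025
scene {'fov_y': 53.86140023056984, 'cx': 270.29315105383415, 'cy': 210.02045453942873, 'D': array([-0.05488453,  0.        ,  0.        ,  0.        ,  0.        ]), 'camera_from_world': array([[ 0.86473934,  0.50221349, -0.00273508, -0.59287818],
       [ 0.480589  , -0.82906165, -0.28581636, -0.29172714],
       [-0.14580838,  0.2458422 , -0.95828051,  1.14118885],
       [ 0.        ,  0.        ,  0.        ,  1.        ]])}
top {'fov_y': 45.654986627288025, 'cx': 276.6802787211417, 'cy': 208.33572977594864, 'D': array([-0.1513822,  0.       ,  0.       ,  0.       ,  0.       ]), 'camera_from_world': array([[-0.00311248, -0.99999363,  0.00174897,  0.03150607],
       [-0.98667618,  0.00278652, -0.16267254,  0.6495987 ],
       [ 0.16266663, -0.00223199, -0.98667856,  1.06393628],
       [ 0.        ,  0.        ,  0.        ,  1.        ]])}
```

View pics/scene0.png

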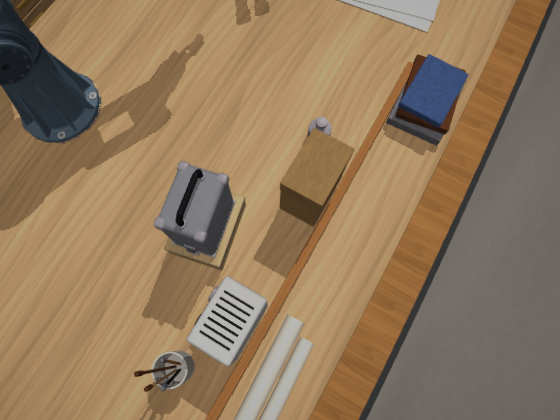

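View pics/top0.png

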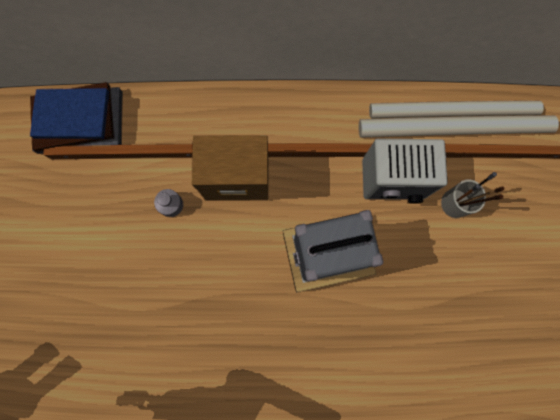

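The scene view shows the case at about (200,215), the storage box at (318,178) and the lamp at (228,320). In the top view the case is at (335,247), the box at (232,168), the lamp at (405,170) and the rail along row ~150. Next I'll measure them.

```bash
cat > h.py <<'E'
import numpy as np,cv2
from bench import ctrl
def K(c):
    f=210/np.tan(np.radians(c['fov_y']/2)); return np.array([[f,0,c['cx']],[0,f,c['cy']],[0,0,1]])
def cloud(d,c):
    h,w=d.shape; u,v=np.meshgrid(np.arange(w),np.arange(h))
    n=cv2.undistortPoints(np.stack([u,v],-1).reshape(-1,1,2).astype(float),K(c),np.array(c['D'])).reshape(h,w,2)
    P=np.dstack([n[...,0]*d,n[...,1]*d,d]); T=np.linalg.inv(c['camera_from_world'])
    W=P@T[:3,:3].T+T[:3,3]; W[d<=0]=np.nan; return W
def ray(px,c,z):
    n=cv2.undistortPoints(np.array(px,float).reshape(-1,1,2),K(c),np.array(c['D'])).reshape(-1,2)
    T=np.linalg.inv(c['camera_from_world']); D=np.c_[n,np.ones(len(n))]@T[:3,:3].T; o=T[:3,3]
    return o+D*((z-o[2])/D[:,2])[:,None]
E
cat > m.py <<'E'
from h import *
import sys
def run(s,n):
    z=np.load(f"pics/{s}.npz"); c=ctrl.calibration(n); W=cloud(z['d'],c)
    print(n)
    def comp(zlo,zhi,lab,amin=60):
        m=((W[...,2]>zlo)&(W[...,2]<zhi)).astype(np.uint8)
        k,l,st,ce=cv2.connectedComponentsWithStats(m,connectivity=4)
        for i in range(1,k):
            if st[i,4]<amin: continue
            p=W[l==i]
            r=cv2.minAreaRect(p[:,:2].astype(np.float32)); 
            print(lab,st[i,4],'px',ce[i].round(),'ctr',np.round(r[0],4),'size',np.round(r[1],3),'ang',round(r[2],2),'z',np.median(p[:,2]).round(4),'xr',np.percentile(p[:,0],[1,99]).round(3),'yr',np.percentile(p[:,1],[1,99]).round(3))
    comp(.05,.068,'base'); comp(.225,.245,'cover'); comp(.165,.192,'nbr'); comp(.038,.050,'rail',200); comp(.085,.105,'jar'); comp(.07,.09,'wt')
if __name__=="__main__":
    for a in sys.argv[1:]: run(a,'top' if a.startswith('top') else 'scene')
E
python3 m.py top0 scene0
```

```text
top
base 125 px [95. 86.] ctr [0.9493 0.4778] size [0.016 0.087] ang 3.41 z 0.0541 xr [0.943 0.959] yr [0.435 0.519]
base 687 px [ 73. 134.] ctr [0.8344 0.4996] size [0.105 0.228] ang 33.58 z 0.0544 xr [0.797 0.921] yr [0.419 0.614]
base 68 px [ 31. 105.] ctr [0.8999 0.6264] size [0.06  0.011] ang 0.88 z 0.0539 xr [0.872 0.93 ] yr [0.621 0.632]
base 79 px [369. 184.] ctr [ 0.713 -0.176] size [0.096 0.029] ang 20.57 z 0.0586 xr [0.674 0.761] yr [-0.206 -0.172]
base 83 px [453. 204.] ctr [ 0.6562 -0.3766] size [0.07  0.024] ang 30.89 z 0.0586 xr [0.632 0.691] yr [-0.402 -0.361]
base 116 px [235. 196.] ctr [0.678  0.1241] size [0.002 0.146] ang 0.02 z 0.059 xr [0.677 0.679] yr [0.054 0.196]
base 1103 px [317. 269.] ctr [ 0.5515 -0.085 ] size [0.14  0.181] ang 11.95 z 0.0593 xr [0.468 0.602] yr [-0.182  0.014]
cover 3799 px [338. 245.] ctr [ 0.5506 -0.0857] size [0.108 0.148] ang 11.93 z 0.234 xr [0.49 0.61] yr [-0.159 -0.01 ]
nbr 3898 px [230. 161.] ctr [0.7286 0.1249] size [0.105 0.152] ang 0.17 z 0.1856 xr [0.677 0.779] yr [0.049 0.199]
nbr 3317 px [410. 162.] ctr [ 0.7273 -0.2469] si
[... 4741 characters left out ...]
429 0.607]
wt 71 px [73. 78.] ctr [0.0437 0.0607] size [0.015 0.048] ang 31.03 z 0.0801 xr [0.032 0.061] yr [0.043 0.084]
wt 272 px [ 57. 108.] ctr [ 0.0683 -0.0256] size [0.133 0.038] ang 67.38 z 0.0802 xr [0.033 0.085] yr [-0.082  0.036]
wt 115 px [322. 122.] ctr [0.6731 0.2796] size [0.029 0.029] ang 78.41 z 0.0772 xr [0.659 0.687] yr [0.265 0.293]
wt 101 px [298. 209.] ctr [0.7326 0.0493] size [0.003 0.099] ang 89.98 z 0.0805 xr [0.684 0.781] yr [0.048 0.051]
wt 121 px [222. 231.] ctr [ 0.6041 -0.0763] size [0.018 0.142] ang 5.34 z 0.0788 xr [0.59  0.618] yr [-0.147 -0.009]
wt 970 px [521. 321.] ctr [1.2891 0.0967] size [0.516 0.007] ang 89.84 z 0.0806 xr [1.286 1.291] yr [-0.156  0.337]
```

Measurements from both views agree to 4 mm:

| Item | Position |
|---|---|
| Case centre | (0.553, -0.085), yaw +12°, size 140×180 mm, top at 59 mm |
| Rail front | x ≈ 0.784 |
| Gap | y -0.173 to +0.049, middle -0.062 |

The case therefore has to go about +161 mm in x, +23 mm in y and turn -12°. I'll push with the open fingers as a two-point contact. The hand will be tilted back so that its body stays clear of the cover.

```bash
python3 -m pendant '[[[0,0,0,0,0,-0.135,-1],[0,0,0,0,0,-0.135,-1],[0,0,0,0,0,-0.135,-1],[0,0,0,0,0,-0.135,-1],[-0.043,0.005,0,0,0,0,-1],[-0.043,0.005,0,0,0,0,-1],[-0.043,0.005,0,0,0,0,-1],[-0.043,0.005,0,0,0,0,-1]]]'; python3 -c "
from bench import ctrl;o=ctrl.get_obs();print(o['q'],o['eef_pos'])"
```

```text
time_s: 0.9
eef_pos: [0.2416, 0.3783, 0.2558]
eef_rot: [0.0, 0.629, 0.778, -0.0]
wrist_force: [1.0, -0.1, 0.2]
opening: 1.002
[ 7.37125153e-01 -1.11207037e-01  1.90926475e+00 -1.40229473e-04
  1.34427875e+00 -1.04460807e+00] [0.24155786 0.37834195 0.25576963]
```

```bash
python3 -m pendant '[[[-0.043,0.006,0,0,0,0,-1],[-0.043,0.006,0,0,0,0,-1],[-0.043,0.006,0,0,0,0,-1],[-0.043,0.006,0,0,0,0,-1],[-0.043,0.006,0,0,0,0,-1],[-0.043,0.006,0,0,0,0,-1],[-0.043,0.006,0,0,0,0,-1],[-0.043,0.006,0,0,0,0,-1],[-0.043,0.006,0,0,0,0,-1],[-0.043,0.006,0,0,0,0,-1]]]'; python3 -c "
from bench import ctrl;o=ctrl.get_obs();print(o['q'],o['eef_pos'])"
```

```text
time_s: 1.9
eef_pos: [0.3901, -0.0299, 0.2562]
eef_rot: [0.0, 0.629, 0.777, 0.0]
wrist_force: [0.7, -0.8, 0.9]
opening: 1.0
[-3.82391499e-01 -2.63504765e-01  2.03498547e+00  1.91968405e-04
  1.36984022e+00 -2.16281322e+00] [ 0.39010554 -0.02986588  0.25623019]
```

```bash
python3 -m pendant '[[[-0.043,0.006,0,0,0,0,-1],[-0.043,0.006,0,0,0,0,-1],[0,0,0,-0.1,0,0,-1],[0,0,0,-0.1,0,0,-1],[0,0,0,-0.1,0,0,-1],[0,0,0,-0.11,0,0,-1],[0,0,0,-0.11,0,0,-1],[0,0,0,0,0,0,-1]]]'; python3 -c "
from bench import ctrl;o=ctrl.get_obs();print(o['q'],o['eef_pos'],o['eef_rot'])
from scipy.spatial.transform import Rotation as R
q=o['eef_rot'];print(R.from_quat([*q[1:],q[0]]).as_matrix().round(3))"
```

```text
time_s: 2.7
eef_pos: [0.418, -0.1096, 0.2545]
eef_rot: [0.161, 0.609, 0.75, 0.2]
wrist_force: [-0.2, 0.0, -0.8]
opening: 0.999
[-0.86206129 -0.46995695  2.25819647  0.50121568  1.13850072 -2.80297869] [ 0.41799771 -0.10956399  0.25452095] [0.16114381 0.60943402 0.75004419 0.20014138]
[[-0.205  0.85   0.486]
 [ 0.979  0.177  0.104]
 [ 0.002  0.497 -0.868]]
```

```bash
python3 -m pendant '[[[0,-0.015,0.026,0,0,0,-1],[0,-0.015,0.026,0,0,0,-1],[0,-0.015,0.026,0,0,0,-1],[0,-0.015,0.026,0,0,0,-1],[0,-0.015,0.026,0,0,0,-1],[0,0,0,0,0,0,-1]]]'
python3 - <<'E'
from h import *
o=ctrl.get_obs();print(o['q'],o['eef_pos'],o['eef_rot'])
for n in ("scene","top","wrist"):
    p,d=ctrl.camera(n); cv2.imwrite(f"pics/{n}1.png",p[:,:,::-1]); np.savez(f"pics/{n}1.npz",p=p,d=d)
E
```

```text
time_s: 3.3
eef_pos: [0.4175, -0.1072, 0.1026]
eef_rot: [0.157, 0.609, 0.752, 0.2]
wrist_force: [-1.2, 0.3, 0.9]
opening: 1.002
[-0.85705817 -0.13968981  2.38699112  0.6818051   0.76000194 -3.10967051] [ 0.41747262 -0.10719601  0.10259068] [0.15659401 0.60868565 0.75163232 0.20007236]
```

q6 is close to its limit at -3.11. I'll back out sideways and give the hand a half turn about its axis, which gives the same two-finger contact.

```bash
python3 -m pendant '[[[0,0.015,-0.026,0,0,0,-1],[0.03,0.015,-0.026,0,0,0,-1],[0.04,0,0,0,0,0,-1],[0.04,0,0,0,0,0,-1],[0.04,0,0,0,0,0,-1],[0,0,0,0,0,0.14,-1],[0,0,0,0,0,0.14,-1],[0,0,0,0,0,0.14,-1],[0,0,0,0,0,0.14,-1],[0,0,0,0,0,0.14,-1]]]'
python3 - <<'E'
from h import *
o=ctrl.get_obs();print(o['q'],o['eef_pos'],o['eef_rot'])
E
```

```text
time_s: 4.45
eef_pos: [0.3892, 0.0366, 0.1688]
eef_rot: [0.085, 0.829, 0.495, 0.244]
wrist_force: [-0.1, -0.8, 0.6]
opening: 0.998
[-0.47283587 -0.57374386  2.49736977  0.43265464  0.84369896 -1.77825547] [0.38923685 0.03661806 0.1688435 ] [0.08469984 0.82939772 0.49516342 0.24441469]
```

View pics/top1.png

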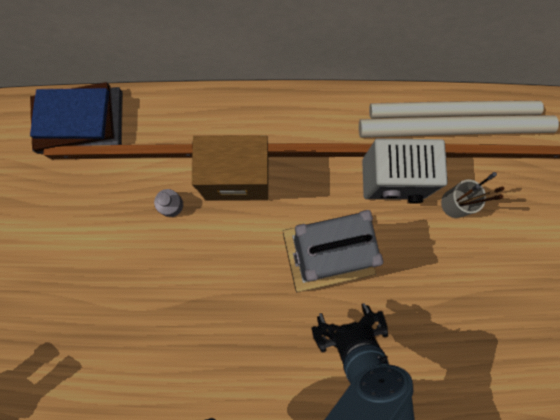

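The picture shows the open hand (fingers at about (318,338) and (384,318)) behind the case and parallel to its rear face. I'll finish the half turn.

```bash
python3 -m pendant '[[[0,0,0,0,0,0.14,-1],[0,0,0,0,0,0.14,-1],[0,0,0,0,0,0.14,-1],[0,0,0,0,0,0.14,-1],[0,0,0,0,0,0.14,-1],[0,0,0,0,0,0.14,-1],[0,0,0,0,0,0.14,-1],[0,0,0,0,0,0.14,-1],[0,0,0,0,0,0.14,-1],[0,0,0,0,0,0.14,-1]]]' ; python3 -m pendant '[[[0,0,0,0,0,0.14,-1],[0,0,0,0,0,0.14,-1],[0,0,0,0,0,0.14,-1],[0,0,0,0,0,0.14,-1],[0,0,0,0,0,0.14,-1],[0,0,0,0,0,0.14,-1],[0,0,0,0,0,0.14,-1],[0,0,0,0,0,0.06,-1],[0,0,0,0,0,0,-1]]]'
cat > st.py <<'E'
from h import *
from scipy.spatial.transform import Rotation as R
o=ctrl.get_obs();q=o['eef_rot'];M=R.from_quat([*q[1:],q[0]]).as_matrix()
print('q',o['q'].round(3),'pos',o['eef_pos'].round(4),'F',o['wrist_force'].round(1));print(M.round(3))
z=M[:,2];print('yaw of fwd',np.degrees(np.arctan2(z[1],z[0])).round(2),'yaw of -x jaw', (np.degrees(np.arctan2(-M[1,0],-M[0,0]))-90).round(2),'tilt',np.degrees(np.arccos(-z[2])).round(2))
E
python3 st.py
```

```text
time_s: 5.45
eef_pos: [0.3892, 0.0365, 0.1688]
eef_rot: [-0.093, 0.953, -0.156, 0.241]
wrist_force: [0.3, 0.7, 0.6]
opening: 1.003
time_s: 6.35
eef_pos: [0.3892, 0.0365, 0.1685]
eef_rot: [-0.2, 0.752, -0.607, 0.164]
wrist_force: [-1.4, 0.4, -0.3]
opening: 1.001
q [-0.473 -0.573  2.498  0.433  0.843  0.656] pos [0.3892 0.0365 0.1685] F [-1.4  0.4 -0.3]
[[ 0.21  -0.847  0.489]
 [-0.978 -0.183  0.102]
 [ 0.004 -0.499 -0.866]]
yaw of fwd 11.74 yaw of -x jaw 12.1 tilt 29.96
```

```bash
python3 -m pendant '[[[0.037,0,0,0,0,0,-1],[0.037,0,0,0,0,0,-1],[0.037,0,0,0,0,0,-1],[0.037,0,0,0,0,0,-1],[0,0.012,0.021,0,0,0,-1],[0,0.012,0.021,0,0,0,-1],[0,0.012,0.021,0,0,0,-1],[0,0.012,0.021,0,0,0,-1],[0,0,0,0,0,0,-1]]]'; python3 st.py
python3 - <<'E'
from h import *
for n in ("scene","top"):
    p,d=ctrl.camera(n); cv2.imwrite(f"pics/{n}2.png",p[:,:,::-1]); np.savez(f"pics/{n}2.npz",p=p,d=d)
E
```

```text
time_s: 7.25
eef_pos: [0.4184, -0.1068, 0.0681]
eef_rot: [-0.2, 0.752, -0.607, 0.16]
wrist_force: [-0.5, 0.9, -0.4]
opening: 0.999
q [-0.855 -0.029  2.397  0.782  0.664 -0.099] pos [ 0.4184 -0.1068  0.0681] F [-0.5  0.9 -0.4]
[[ 0.211 -0.85   0.483]
 [-0.977 -0.183  0.107]
 [-0.002 -0.495 -0.869]]
yaw of fwd 12.43 yaw of -x jaw 12.21 tilt 29.67
```

View pics/scene2.png

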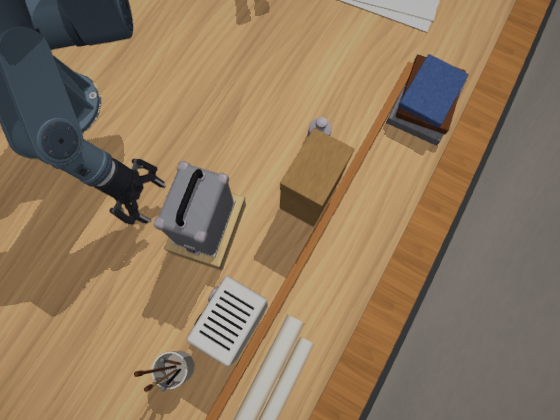

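View pics/top2.png

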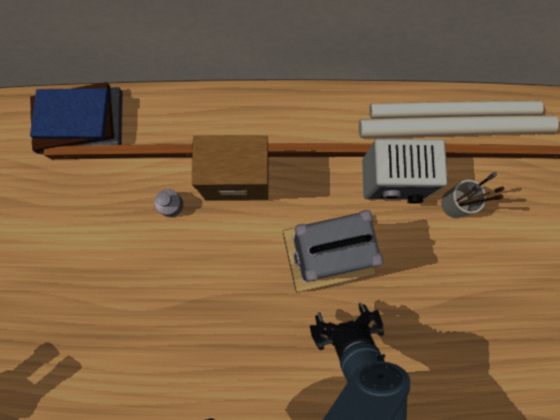

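Run:
```python
from h import *
for n in("top","scene"):
    z=np.load(f"pics/{n}2.npz");W=cloud(z['d'],ctrl.calibration(n)).reshape(-1,3)
    e=np.array([.978,.21]);l=np.array([-.21,.978])
    P=W-[.4184,-.1068,.0681]; f=P[:,:2]@e; s=P[:,:2]@l
    m=(W[:,2]>.02)&(W[:,2]<.11)&(f<.06)&(f>-.06)&(abs(s)<.08)
    for a,b in((-.08,-.02),(.02,.08)):
        k=m&(s>a)&(s<b)
        i=np.where(k)[0]
        print(n,k.sum(),'fmax',np.sort(f[k])[-8:].round(3),'z there',W[i[np.argsort(f[i])[-8:]],2].round(3),'s',s[i[np.argsort(f[i])[-8:]]].round(3),'s range',np.percentile(s[k],[2,98]).round(3),'zmin',np.sort(W[k,2])[:5].round(3))
```

```text
top 165 fmax [0.009 0.009 0.01  0.01  0.011 0.011 0.012 0.012] z there [0.074 0.072 0.064 0.073 0.07  0.067 0.072 0.07 ] s [-0.047 -0.045 -0.042 -0.043 -0.048 -0.047 -0.044 -0.042] s range [-0.065 -0.042] zmin [0.054 0.056 0.06  0.063 0.064]
top 170 fmax [0.008 0.01  0.01  0.011 0.011 0.012 0.012 0.013] z there [0.076 0.071 0.075 0.071 0.066 0.067 0.067 0.071] s [0.046 0.043 0.045 0.047 0.049 0.042 0.044 0.047] s range [0.04  0.073] zmin [0.066 0.067 0.067 0.067 0.068]
scene 202 fmax [0.011 0.011 0.012 0.012 0.012 0.012 0.013 0.014] z there [0.071 0.068 0.073 0.066 0.065 0.069 0.064 0.065] s [-0.047 -0.043 -0.042 -0.048 -0.042 -0.046 -0.044 -0.047] s range [-0.072 -0.032] zmin [0.064 0.064 0.065 0.065 0.066]
scene 188 fmax [0.011 0.012 0.012 0.013 0.013 0.014 0.014 0.015] z there [0.073 0.072 0.07  0.06  0.07  0.068 0.065 0.067] s [0.047 0.045 0.044 0.047 0.047 0.045 0.043 0.048] s range [0.04  0.069] zmin [0.053 0.058 0.059 0.06  0.06 ]
```

Fingertip edges stand 14 mm ahead of the TCP, at about TCP height, with ±45 mm spread. I'll lower so contact comes at about 32 mm height, then approach (about 52 mm gap).

```bash
python3 -m pendant '[[[0,0.0085,0.015,0,0,0,-1],[0,0.0085,0.015,0,0,0,-1],[0,-0.013,0.0075,0,0,0,-1],[0,-0.013,0.0075,0,0,0,-1],[0,-0.009,0.005,0,0,0,-1],[0,0,0,0,0,0,-1]]]'; python3 st.py
python3 - <<'E'
from h import *
for n in ("scene","top"):
    p,d=ctrl.camera(n); cv2.imwrite(f"pics/{n}3.png",p[:,:,::-1]); np.savez(f"pics/{n}3.npz",p=p,d=d)
E
python3 m.py top3 scene3 | grep -E "base|cover" | grep "0.5[0-9]* *-0.0[89]"
```

```text
time_s: 7.95
eef_pos: [0.461, -0.1, 0.0372]
eef_rot: [-0.2, 0.752, -0.606, 0.164]
wrist_force: [0.7, 1.3, 0.1]
opening: 0.995
q [-0.739  0.153  2.312  0.91   0.538 -0.149] pos [ 0.461  -0.1     0.0372] F [0.7 1.3 0.1]
[[ 0.212 -0.846  0.489]
 [-0.977 -0.186  0.102]
 [ 0.004 -0.499 -0.866]]
yaw of fwd 11.82 yaw of -x jaw 12.25 tilt 29.96
base 1093 px [317. 269.] ctr [ 0.5515 -0.085 ] size [0.139 0.181] ang 11.95 z 0.0593 xr [0.47  0.602] yr [-0.182  0.014]
cover 3808 px [338. 246.] ctr [ 0.551  -0.0854] size [0.109 0.148] ang 11.99 z 0.234 xr [0.49 0.61] yr [-0.159 -0.01 ]
base 1095 px [213. 239.] ctr [ 0.5546 -0.0857] size [0.142 0.181] ang 11.49 z 0.0589 xr [0.503 0.638] yr [-0.183  0.011]
cover 3156 px [192. 202.] ctr [ 0.5544 -0.0857] size [0.109 0.147] ang 11.97 z 0.2335 xr [0.497 0.616] yr [-0.161 -0.013]
```

View pics/scene3.png

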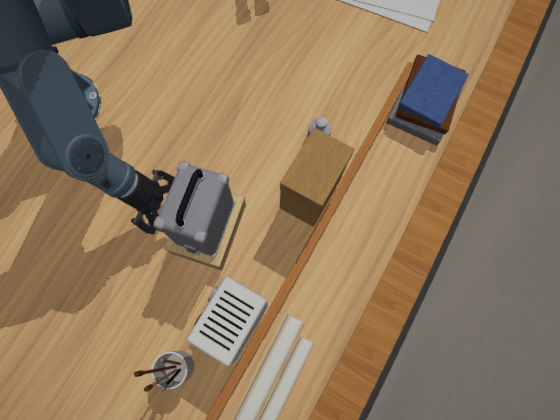

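The hand is behind the base, still about 9 mm short of it, and the case has not moved. Next is the first contact and a straight push.

```bash
python3 -m pendant '[[[0,-0.0035,0.002,0,0,0,-1],[0,-0.0035,0.002,0,0,0,-1],[0,-0.0035,0.002,0,0,0,-1],[0,-0.0035,0.002,0,0,0,-1],[0,-0.0035,0.002,0,0,0,-1],[0,-0.0035,0.002,0,0,0,-1],[0,-0.0035,0.002,0,0,0,-1],[0,-0.0035,0.002,0,0,0,-1]]]'; python3 st.py; cat > snap.sh <<'E'
python3 - <<'E'
from h import *
for n in ("scene","top"):
    p,d=ctrl.camera(n); cv2.imwrite(f"pics/{n}$1.png",p[:,:,::-1]); np.savez(f"pics/{n}$1.npz",p=p,d=d)
E
python3 m.py top$1 scene$1 | grep -E "^(base|cover|nbr|top|scene)" | awk '/size \[(0.1[0-9]*) +(0.1[0-9]*)/'
E
bash snap.sh 4
```

```text
time_s: 8.85
eef_pos: [0.4882, -0.0928, 0.0343]
eef_rot: [-0.198, 0.752, -0.608, 0.161]
wrist_force: [-33.5, -8.1, 24.9]
opening: 1.0
q [-0.667  0.204  2.253  0.894  0.508 -0.066] pos [ 0.4882 -0.0928  0.0343] F [-33.5  -8.1  24.9]
[[ 0.209 -0.85   0.483]
 [-0.978 -0.183  0.102]
 [ 0.001 -0.494 -0.869]]
yaw of fwd 11.94 yaw of -x jaw 12.08 tilt 29.61
base 1113 px [315. 261.] ctr [ 0.5695 -0.0813] size [0.141 0.181] ang 12.0 z 0.0592 xr [0.486 0.62 ] yr [-0.178  0.018]
cover 3805 px [336. 236.] ctr [ 0.5697 -0.0813] size [0.108 0.148] ang 11.9 z 0.2339 xr [0.51  0.629] yr [-0.155 -0.006]
nbr 3900 px [230. 160.] ctr [0.7282 0.1248] size [0.151 0.104] ang 89.99 z 0.1856 xr [0.677 0.779] yr [0.049 0.199]
nbr 3318 px [410. 162.] ctr [ 0.7274 -0.2468] size [0.152 0.1  ] ang 89.58 z 0.1724 xr [0.679 0.776] yr [-0.319 -0.173]
base 1097 px [219. 241.] ctr [ 0.5722 -0.0815] size [0.142 0.18 ] ang 11.76 z 0.0589 xr [0.521 0.655] yr [-0.18   0.014]
cover 3196 px [200. 205.] ctr [ 0.5723 -0.0816] size [0.109 0.146] ang 11.74 z 0.2335 xr [0.515 0.633] yr [-0.157 -0.008]
nbr 3280 px [317. 168.] ctr [0.7323 0.124 ] size [0.103 0.154] ang 0.21 z 0.1852 xr [0.682 0.783] yr [0.048 0.198]
nbr 3910 px [227. 320.] ctr [ 0.7302 -0.2472] size [0.15 0.1 ] ang 89.82 z 0.172 xr [0.682 0.779] yr [-0.32  -0.174]
```

The two-point contact holds: the case slid 19 mm and its yaw is unchanged. The hand is also pressing down about 25 N through friction on the face, so I'll ease it up slightly while pushing.

```bash
python3 -m pendant '[[[0,-0.0040,0.0013,0,0,0,-1],[0,-0.0040,0.0013,0,0,0,-1],[0,-0.0035,0.002,0,0,0,-1],[0,-0.0035,0.002,0,0,0,-1]]]'; python3 st.py
```

```text
time_s: 9.35
eef_pos: [0.5034, -0.0882, 0.0346]
eef_rot: [-0.198, 0.752, -0.608, 0.159]
wrist_force: [-18.8, -4.8, 4.6]
opening: 0.999
q [-0.632  0.227  2.22   0.877  0.5   -0.015] pos [ 0.5034 -0.0882  0.0346] F [-18.8  -4.8   4.6]
[[ 0.21  -0.851  0.481]
 [-0.978 -0.182  0.105]
 [-0.001 -0.492 -0.87 ]]
yaw of fwd 12.26 yaw of -x jaw 12.12 tilt 29.5
```

Force is down to 19 N, as expected. I'll go straight for 20 mm, then turn the hand CW while pushing, moving it sideways so that the case's centre travels along its own x.

```bash
python3 -m pendant '[[[0,-0.0036,0.002,0,0,0,-1],[0,-0.0035,0.002,0,0,0,-1],[0,-0.0035,0.002,0,0,0,-1],[0,-0.0036,0.002,0,0,0,-1],[0,-0.0035,0.002,0,0,0,-1]]]'; python3 -m pendant '[[[-0.0007,-0.0035,0.002,0,0.0041,0.0073,-1],[-0.0007,-0.0036,0.002,0,0.0041,0.0073,-1],[-0.0007,-0.0035,0.002,0,0.0041,0.0073,-1],[-0.0007,-0.0036,0.002,0,0.0041,0.0073,-1],[-0.0007,-0.0035,0.002,0,0.0041,0.0073,-1],[-0.0007,-0.0036,0.002,0,0.0041,0.0073,-1]]]'; python3 st.py; bash snap.sh 5
```

```text
time_s: 9.85
eef_pos: [0.523, -0.0837, 0.0346]
eef_rot: [-0.199, 0.752, -0.608, 0.159]
wrist_force: [-19.9, -4.7, 6.1]
opening: 1.0
time_s: 10.45
eef_pos: [0.5459, -0.0748, 0.0346]
eef_rot: [-0.194, 0.737, -0.626, 0.164]
wrist_force: [-21.0, -4.1, 7.4]
opening: 1.001
q [-0.528  0.286  2.136  0.827  0.442  0.172] pos [ 0.5459 -0.0748  0.0346] F [-21.   -4.1   7.4]
[[ 0.162 -0.86   0.485]
 [-0.987 -0.139  0.082]
 [-0.002 -0.492 -0.871]]
yaw of fwd 9.55 yaw of -x jaw 9.3 tilt 29.45
base 1162 px [310. 235.] ctr [ 0.6277 -0.0672] size [0.141 0.182] ang 9.32 z 0.0591 xr [0.547 0.681] yr [-0.164  0.029]
cover 3690 px [328. 205.] ctr [ 0.6282 -0.0671] size [0.108 0.149] ang 9.25 z 0.2339 xr [0.57  0.685] yr [-0.141  0.007]
nbr 3898 px [230. 161.] ctr [0.7285 0.1248] size [0.152 0.105] ang 89.86 z 0.1856 xr [0.677 0.779] yr [0.049 0.199]
nbr 3307 px [410. 162.] ctr [ 0.7272 -0.2469] size [0.1   0.152] ang 0.02 z 0.1724 xr [0.679 0.776] yr [-0.319 -0.173]
base 1085 px [243. 249.] ctr [ 0.6304 -0.068 ] size [0.142 0.178] ang 9.31 z 0.059 xr [0.575 0.711] yr [-0.163  0.027]
cover 3252 px [229. 213.] ctr [ 0.6305 -0.0675] size [0.108 0.147] ang 9.0 z 0.2335 xr [0.575 0.689] yr [-0.142  0.004]
nbr 3275 px [317. 168.] ctr [0.7322 0.1238] size [0.103 0.154] ang 0.07 z 0.1853 xr [0.682 0.783] yr [0.048 0.198]
nbr 3902 px [227. 320.] ctr [ 0.7304 -0.2471] size [0.15 0.1 ] ang 90.0 z 0.172 xr [0.682 0.779] yr [-0.32  -0.174]
```

View pics/top5.png

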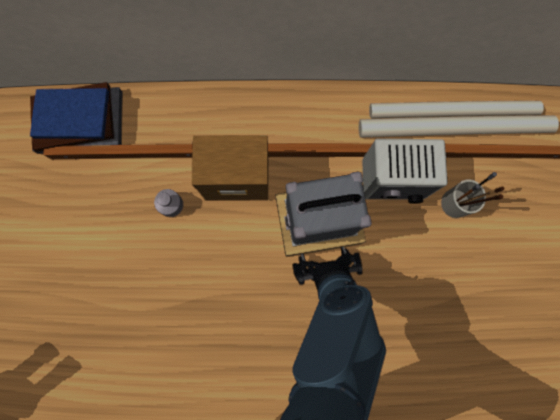

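The case stays flush with the fingers (top view: base at about (320,222), hand at (328,265)). It is at (0.629, -0.067), yaw 9.2°, and the neighbours haven't moved. I'll turn a little faster for the next 64 mm.

```bash
python3 -m pendant '[[[-0.0008,-0.0036,0.002,0,0.005,0.0088,-1],[-0.0009,-0.0035,0.002,0,0.0049,0.0087,-1],[-0.0008,-0.0036,0.002,0,0.005,0.0088,-1],[-0.0009,-0.0035,0.002,0,0.0049,0.0087,-1],[-0.0008,-0.0036,0.002,0,0.005,0.0088,-1],[-0.0009,-0.0035,0.002,0,0.0049,0.0087,-1],[-0.0008,-0.0036,0.002,0,0.005,0.0088,-1],[-0.0009,-0.0035,0.002,0,0.0049,0.0087,-1]]]'; python3 st.py; bash snap.sh 6
```

```text
time_s: 11.35
eef_pos: [0.5769, -0.0635, 0.0346]
eef_rot: [-0.188, 0.711, -0.655, 0.171]
wrist_force: [-22.3, -1.9, 9.0]
opening: 0.999
q [-0.445  0.326  2.076  0.738  0.38   0.401] pos [ 0.5769 -0.0635  0.0346] F [-22.3  -1.9   9. ]
[[ 0.082 -0.869  0.489]
 [-0.997 -0.07   0.043]
 [-0.003 -0.491 -0.871]]
yaw of fwd 5.07 yaw of -x jaw 4.73 tilt 29.39
base 1169 px [308. 220.] ctr [ 0.6589 -0.0624] size [0.141 0.181] ang 4.74 z 0.0591 xr [0.585 0.719] yr [-0.155  0.031]
cover 3640 px [325. 189.] ctr [ 0.6598 -0.063 ] size [0.109 0.149] ang 4.73 z 0.2339 xr [0.605 0.712] yr [-0.134  0.01 ]
nbr 3901 px [230. 161.] ctr [0.7285 0.1248] size [0.105 0.152] ang 0.03 z 0.1855 xr [0.677 0.779] yr [0.049 0.199]
nbr 3313 px [410. 162.] ctr [ 0.7276 -0.2468] size [0.152 0.1  ] ang 89.77 z 0.1723 xr [0.679 0.776] yr [-0.319 -0.173]
base 1068 px [254. 254.] ctr [ 0.6616 -0.0626] size [0.142 0.18 ] ang 4.71 z 0.0591 xr [0.6   0.736] yr [-0.155  0.028]
cover 3304 px [244. 219.] ctr [ 0.662  -0.0629] size [0.108 0.147] ang 4.33 z 0.2335 xr [0.61  0.716] yr [-0.135  0.007]
nbr 3279 px [317. 168.] ctr [0.7321 0.1237] size [0.154 0.103] ang 89.96 z 0.1853 xr [0.682 0.783] yr [0.048 0.198]
nbr 3905 px [227. 320.] ctr [ 0.7304 -0.247 ] size [0.15 0.1 ] ang 89.78 z 0.172 xr [0.682 0.779] yr [-0.32  -0.174]
```

```bash
python3 -m pendant '[[[-0.0008,-0.0038,0.0018,0,0.005,0.0088,-1],[-0.0008,-0.0036,0.002,0,0.0049,0.0087,-1],[-0.0008,-0.0036,0.002,0,0.005,0.0088,-1],[-0.0008,-0.0035,0.002,0,0.0049,0.0087,-1],[-0.0008,-0.0036,0.002,0,0.005,0.0088,-1],[-0.0008,-0.0035,0.002,0,0.0049,0.0087,-1],[-0.0008,-0.0036,0.002,0,0.005,0.0088,-1],[-0.0008,-0.0035,0.002,0,0.0049,0.0087,-1]]]'; python3 st.py; bash snap.sh 7
```

```text
time_s: 12.25
eef_pos: [0.6086, -0.0551, 0.0345]
eef_rot: [-0.18, 0.685, -0.684, 0.177]
wrist_force: [-22.9, 0.6, 10.2]
opening: 1.002
q [-0.375  0.372  2.006  0.587  0.339  0.678] pos [ 0.6086 -0.0551  0.0345] F [-22.9   0.6  10.2]
[[ 0.003 -0.872  0.489]
 [-1.    -0.     0.005]
 [-0.004 -0.489 -0.872]]
yaw of fwd 0.6 yaw of -x jaw 0.17 tilt 29.26
base 1178 px [307. 206.] ctr [ 0.6906 -0.0611] size [0.18  0.142] ang 89.66 z 0.0591 xr [0.62  0.757] yr [-0.15   0.029]
cover 3563 px [324. 173.] ctr [ 0.6901 -0.0608] size [0.149 0.107] ang 89.85 z 0.2339 xr [0.639 0.741] yr [-0.132  0.01 ]
nbr 3904 px [230. 161.] ctr [0.7281 0.1246] size [0.152 0.104] ang 89.65 z 0.1856 xr [0.677 0.779] yr [0.049 0.199]
nbr 3302 px [410. 162.] ctr [ 0.7278 -0.2468] size [0.152 0.1  ] ang 89.82 z 0.1724 xr [0.679 0.776] yr [-0.319 -0.173]
base 1073 px [264. 261.] ctr [ 0.6936 -0.0608] size [0.18  0.141] ang 89.61 z 0.0591 xr [0.625 0.763] yr [-0.15   0.026]
cover 3346 px [258. 226.] ctr [ 0.6931 -0.0605] size [0.148 0.108] ang 89.8 z 0.2336 xr [0.643 0.745] yr [-0.132  0.008]
nbr 3271 px [317. 168.] ctr [0.7319 0.1239] size [0.154 0.103] ang 90.0 z 0.1853 xr [0.682 0.783] yr [0.048 0.198]
nbr 3907 px [227. 320.] ctr [ 0.7302 -0.247 ] size [0.15 0.1 ] ang 89.72 z 0.1719 xr [0.682 0.779] yr [-0.32  -0.174]
```

View pics/top7.png

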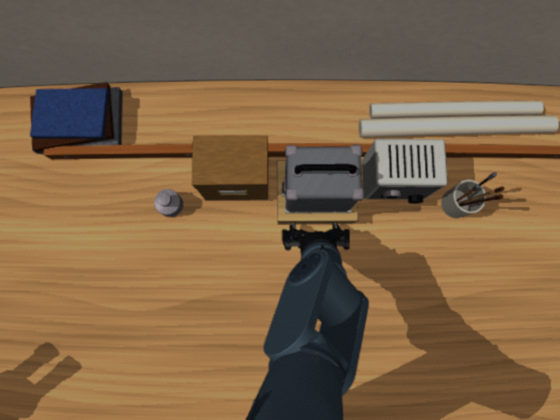

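The case is square (-0.3°), y = -0.061 against the gap middle of -0.062, with about 22 mm to go. I'll push straight and slow down at the end.

```bash
python3 -m pendant '[[[0,-0.0038,0.0016,0,0,0,-1],[0,-0.0036,0.002,0,0,0,-1],[0,-0.0036,0.002,0,0,0,-1],[0,-0.0036,0.002,0,0,0,-1],[0,-0.0018,0.001,0,0,0,-1]]]'; python3 st.py; bash snap.sh 8 | grep -v nbr; python3 m.py top8 scene8 | grep rail
```

```text
time_s: 12.85
eef_pos: [0.6269, -0.0551, 0.0347]
eef_rot: [-0.18, 0.685, -0.684, 0.176]
wrist_force: [-19.9, -0.4, 5.5]
opening: 1.0
q [-0.361  0.401  1.96   0.547  0.348  0.732] pos [ 0.6269 -0.0551  0.0347] F [-19.9  -0.4   5.5]
[[ 0.003 -0.873  0.488]
 [-1.    -0.     0.006]
 [-0.005 -0.488 -0.873]]
yaw of fwd 0.65 yaw of -x jaw 0.17 tilt 29.21
base 1175 px [307. 198.] ctr [ 0.7076 -0.0619] size [0.181 0.14 ] ang 89.81 z 0.059 xr [0.638 0.774] yr [-0.151  0.029]
cover 3507 px [324. 164.] ctr [ 0.7081 -0.0609] size [0.108 0.149] ang 0.02 z 0.234 xr [0.657 0.759] yr [-0.132  0.01 ]
base 1071 px [271. 265.] ctr [ 0.7117 -0.0608] size [0.18  0.141] ang 89.67 z 0.0591 xr [0.643 0.782] yr [-0.15   0.025]
cover 3379 px [266. 230.] ctr [ 0.7118 -0.0609] size [0.147 0.108] ang 89.64 z 0.2336 xr [0.661 0.763] yr [-0.132  0.008]
rail 2089 px [458. 123.] ctr [ 0.857  -0.4179] size [0.036 0.5  ] ang 2.52 z 0.042 xr [0.836 0.879] yr [-0.661 -0.172]
rail 1482 px [115. 149.] ctr [0.7989 0.4183] size [0.037 0.388] ang 0.15 z 0.044 xr [0.781 0.814] yr [0.228 0.59 ]
rail 1048 px [503. 149.] ctr [ 0.7943 -0.5155] size [0.025 0.299] ang 0.11 z 0.0442 xr [0.783 0.806] yr [-0.66 -0.37]
rail 360 px [168. 203.] ctr [0.6675 0.2804] size [0.06  0.058] ang 45.55 z 0.0458 xr [0.639 0.697] yr [0.251 0.309]
rail 3764 px [307. 249.] ctr [0.7971 0.0671] size [1.039 0.026] ang 89.82 z 0.044 xr [0.786 0.808] yr [-0.44   0.566]
rail 220 px [543. 242.] ctr [1.2891 0.2919] size [0.006 0.254] ang 0.06 z 0.0441 xr [1.286 1.292] yr [0.169 0.411]
rail 314 px [504. 341.] ctr [1.289  0.0302] size [0.271 0.005] ang 89.67 z 0.0445 xr [1.287 1.291] yr [-0.103  0.159]
rail 1390 px [270. 370.] ctr [ 0.8563 -0.2936] size [0.031 0.249] ang 1.87 z 0.0416 xr [0.84  0.872] yr [-0.411 -0.172]
```

Around 4 mm is left. I'll go in 1–2 mm rows until the force rises at the rail.

```bash
python3 -m pendant '[[[0,-0.0014,0.0007,0,0,0,-1],[0,-0.0014,0.0007,0,0,0,-1]]]'; python3 -m pendant '[[[0,-0.0009,0.0005,0,0,0,-1]]]'
```

```text
time_s: 13.15
eef_pos: [0.6297, -0.055, 0.0347]
eef_rot: [-0.18, 0.685, -0.684, 0.176]
wrist_force: [-20.5, -0.2, 4.5]
opening: 1.001
time_s: 13.25
eef_pos: [0.6307, -0.055, 0.0347]
eef_rot: [-0.18, 0.685, -0.684, 0.176]
wrist_force: [-20.7, 1.1, 6.4]
opening: 1.001
```

```bash
python3 -m pendant '[[[0,-0.0009,0.0005,0,0,0,-1]]]';python3 -m pendant '[[[0,-0.0009,0.0004,0,0,0,-1]]]'; bash snap.sh 9 | grep -v nbr
```

```text
time_s: 13.35
eef_pos: [0.6314, -0.055, 0.0346]
eef_rot: [-0.18, 0.685, -0.684, 0.176]
wrist_force: [-29.0, -1.7, 13.4]
opening: 0.995
time_s: 13.45
eef_pos: [0.6316, -0.0549, 0.0345]
eef_rot: [-0.18, 0.685, -0.684, 0.175]
wrist_force: [-38.0, -3.3, 20.2]
opening: 1.002
base 1171 px [307. 196.] ctr [ 0.7116 -0.0617] size [0.181 0.139] ang 89.8 z 0.0591 xr [0.642 0.778] yr [-0.151  0.029]
cover 3495 px [324. 162.] ctr [ 0.7123 -0.0607] size [0.108 0.148] ang 0.37 z 0.2339 xr [0.661 0.763] yr [-0.132  0.01 ]
base 1068 px [272. 266.] ctr [ 0.716  -0.0613] size [0.179 0.141] ang 89.67 z 0.0591 xr [0.647 0.786] yr [-0.15   0.025]
cover 3386 px [268. 231.] ctr [ 0.7165 -0.0616] size [0.146 0.108] ang 89.93 z 0.2336 xr [0.666 0.767] yr [-0.132  0.008]
```

The force rises while the motion stops, so the base is on the rail, and the images agree. Backing away level, then up.

```bash
python3 -m pendant '[[[0,0.0017,-0.001,0,0,0,-1],[0,0.0035,-0.002,0,0,0,-1],[0,0.009,-0.005,0,0,0,-1],[0,0.018,-0.01,0,0,0,-1],[0,0.026,-0.015,0,0,0,-1],[0,0.026,-0.015,0,0,0,-1],[0,0.01,-0.03,0,0,0,-1],[0,0,-0.03,0,0,0,-1],[0,0,0,0,0,0,-1],[0,0,0,0,0,0,-1]]]'; python3 st.py; bash snap.sh 10;python3 m.py top10 scene10 | grep -E "jar|wt|rail"
```

```text
time_s: 14.55
eef_pos: [0.5034, -0.058, 0.0871]
eef_rot: [-0.182, 0.683, -0.683, 0.183]
wrist_force: [-0.1, -0.5, 0.3]
opening: 0.998
q [-0.493  0.042  2.267  0.6    0.43   0.579] pos [ 0.5034 -0.058   0.0871] F [-0.1 -0.5  0.3]
[[ 0.    -0.866  0.5  ]
 [-1.    -0.001 -0.001]
 [ 0.001 -0.5   -0.866]]
yaw of fwd -0.12 yaw of -x jaw 0.0 tilt 29.98
base 1170 px [307. 196.] ctr [ 0.7115 -0.0616] size [0.181 0.14 ] ang 89.82 z 0.0591 xr [0.642 0.779] yr [-0.15   0.029]
cover 3501 px [324. 162.] ctr [ 0.7124 -0.0607] size [0.108 0.148] ang 0.47 z 0.234 xr [0.661 0.763] yr [-0.132  0.01 ]
nbr 3894 px [230. 161.] ctr [0.7281 0.1248] size [0.151 0.104] ang 89.97 z 0.1856 xr [0.677 0.779] yr [0.049 0.199]
base 1073 px [272. 266.] ctr [ 0.7161 -0.0611] size [0.18  0.141] ang 89.63 z 0.0591 xr [0.648 0.786] yr [-0.15   0.025]
cover 3381 px [268. 231.] ctr [ 0.7161 -0.0615] size [0.146 0.108] ang 89.62 z 0.2335 xr [0.666 0.767] yr [-0.132  0.008]
nbr 3274 px [317. 168.] ctr [0.7321 0.1245] size [0.103 0.155] ang 0.06 z 0.1853 xr [0.682 0.783] yr [0.048 0.198]
nbr 3913 px [227. 320.] ctr [ 0.7302 
[... 2293 characters left out ...]
 -0.05 ]
jar 998 px [522. 328.] ctr [1.2892 0.0821] size [0.006 0.48 ] ang 0.06 z 0.095 xr [1.287 1.291] yr [-0.153  0.305]
jar 200 px [173. 366.] ctr [ 0.6738 -0.3927] size [0.065 0.075] ang 72.11 z 0.0934 xr [0.635 0.71 ] yr [-0.43 -0.36]
wt 2728 px [434.  89.] ctr [0.8815 0.519 ] size [0.186 0.121] ang 88.49 z 0.0762 xr [0.822 0.94 ] yr [0.429 0.607]
wt 78 px [ 40. 117.] ctr [ 0.0396 -0.0666] size [0.036 0.011] ang 66.41 z 0.08 xr [0.032 0.05 ] yr [-0.082 -0.053]
wt 112 px [321. 122.] ctr [0.673  0.2796] size [0.029 0.028] ang 79.89 z 0.0771 xr [0.659 0.687] yr [0.266 0.293]
wt 970 px [521. 321.] ctr [1.2886 0.0947] size [0.512 0.006] ang 89.87 z 0.0807 xr [1.286 1.291] yr [-0.157  0.335]
```

View pics/top10.png

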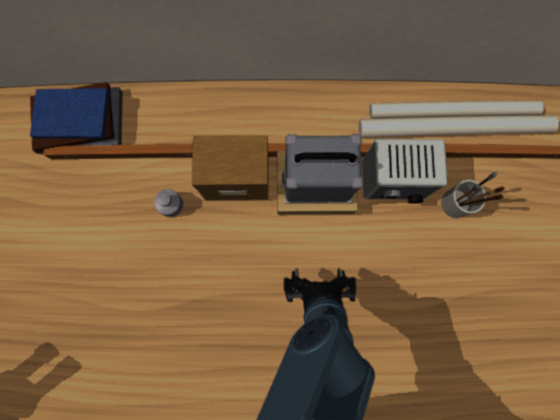

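View pics/scene10.png

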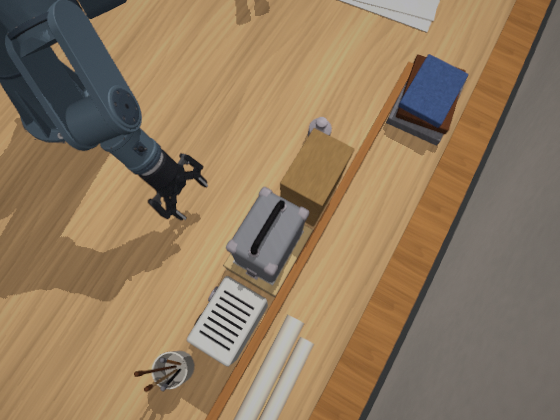

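The case (top view about (320,172), scene about (268,235)) stands square in the gap against the rail. The hand is about 120 mm clear, and nothing else has moved. Handing in.

```bash
python3 -c "
from bench import ctrl
print(ctrl.hand_in())"
```

```text
the job is handed in; nothing more can be done
None
```

The case is in its place against the back rail, and I handed the job in at about 14.7 s of the 61 s allowed. No verdict was reported. I pushed it low on the base, about 35 mm up, with the open fingers as a two-point pusher and the hand tilted back clear of the cover. The push went straight first, then the hand turned the case by 12° and pressed it in until the force rose at the rail.

**Case position:** Its origin measured about 70 mm in front of the rail in each view. It was within about 0.5° of square and about 1 mm from the middle of the gap. The base's top stayed at 59 mm in every picture I measured, so it slid upright.

**Other objects:** The storage box, brush jar and press weight measured the same as at the start, to within about 1 mm. The lamp did too in the scene view. My filter missed it in the final top view, but that picture shows it in place.

**Disagreements and side effects:**
- The two cameras disagree by about 4 mm in absolute x, so I measured the case against the rail within each view.
- During first contact the hand also pressed down about 25 N through friction on the base. I eased it up.
- The last press on the rail read 38 N at the wrist.
- On the approach the last joint came close to its limit (-3.11 of -3.12), so I backed out and gave the hand a half turn before pushing.

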